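Unpack the culture flask from the partitioned carton

ROBOT

A 6-joint arm with a two-finger parallel gripper is mounted at the origin on the work surface. World frame = base frame: x ahead of the robot, y to its left, z up, the work surface at z = 0. Lengths are in m, angles in rad, forces in N, time in s.
With the tool pointing down it reaches from about 0.35 to 0.85 m from the base axis. Payload 8.1 kg.
Tool frame: the origin (TCP) lies on the centre line of the jaws, within the pads' length; the fingertips stand robot.finger_overhang ahead of it and the grasp point (between the pads) lies 5 mm behind it (robot.finger_overhang is the distance from the TCP to the fingertips, in m); z points along the fingers, y is the direction in which the jaws open and shut (so a half turn about z gives the same grasp; the last joint's range is limited). The gripper opens to 93 mm and grips with 3 to 60 N. Pads are 15 mm wide; open, the fingers measure 128 mm over their backs; the gripper's body (75 mm by 188 mm) begins 65 mm behind the grasp point.
Start: joints at [-1.373, 0.13, 1.488, -0, 1.523, -0.085], TCP at [0.167, -0.576, 0.233] pointing down, gripper open.
Joint ranges: [-2.96, 2.96], [-0.89, 2.26], [0.02, 2.5], [-1.34, 4.48], [0, 2.73], [-2.66, 2.66]. Speed limits (rad/s): [2.39, 2.39, 2.79, 3.14, 3.14, 3.14].

INTERFACE

Orientations are given as a rotation vector (axis times angle).
In Python, from plant import robot gives the robot as it stands. The module is installed in compiled form; this text tells all that it offers.
- The arm moves only by the tool carry_out, never from a script. Its argument "commands" is a list that holds one entry, the list of rows, each a list of 4 numbers: the shift along the tool's x, y, z in cm, then the turn about the tool's z in degrees. In form: [[[tx, ty, tz, roll], ...]]. A call has 1 to 20 rows; each row shifts and turns the commanded pose from where the row before left it, along the tool's axes as they then stand; what a row does not reach is not made up. A row lasts 1/12 s, in which the tool goes at most 41.7 mm and 7.16 degrees, less where a joint would pass 70% of its speed; a pose out of reach is approached as far as the arm can. A call is refused whole if a number of a shift passes 4.17 or a number of a turn 7.16, either way. A call with a gripper value outside its range is refused whole. "claw" is the finger opening in cm, from 0 to 9.3, set as the call begins (left out, the last holds). The fingers move at their own pace and stop on an object; "grip_force" is the grip in N (left out, the last holds). Time passes only in rows, so rows that do not move let the fingers close. It gives the time, the measured TCP pose, the force and the opening at its end, in the units of the state.
- robot.read_state(): the state, without advancing time (a new reading comes with each control period).
- robot.read_camera(name): name is "side" or "top" or "wrist"; returns the picture (384x512x3 uint8, red, green, blue); there is no depth.
- robot.camera_params(name): a dict with "mtx" (3x3 intrinsics, pixels), "R" (3x3) and "t" (3): a world point X has camera coordinates R X + t. Camera axes: x right, y down, z forward; pixel columns grow to the right and rows downward; lengths in m; the calibration is good to about 2 mm. The wrist camera is an equidistant fisheye: a pixel r from the principal point sees the ray r / f radians off the axis. A picture is of the moment at which its call begins: read the wrist's pose just before it. camera_params takes no time and is no camera call; for the wrist camera it gives the pose at the moment of the call.
- robot.close_job(): hands the job in, once; it reports no verdict.
The state is a dict: "t": time; "q": joint angles; "dq": joint speeds; "joint_torque": joint torques, N m; "tool_pos": TCP position; "orientation": TCP orientation; "force": force on the tool from outside, world axes, zero at the start; "wrist_torque": the same for the moment, N m; "opening": finger opening in m.
Only numpy, scipy, OpenCV 4.12 (cv2) and the standard library are available. Lean on these libraries where they do the work, as an engineer would, in place of code of your own. Each camera call takes 0.05 s, during which the arm holds its last target.

TASK

Fold the half-closed top flap of the carton right back, past upright, so that the rear row of cells is open. Reach in and lift the one conical flask out of its cell, leaving the straight-sided bottles in theirs, and set it down gently, upright, in the middle of the magnetic stirrer's round plate. Leave the flap folded back and let go of the flask.

Things in the scene. Friction and masses are not known exactly. Their poses are not given: they have to be found in the camera images.
- carton: Open cardboard carton fixed in a steel stand, leaning 20 deg to its front (-x, robot side). Origin: middle of its underside, 52 mm above the bench. Its x: front row to rear row, rising; y: along the rows; z: along the cells, out of the mouth. Outside 198 x 294 x 147 mm, walls and floor 5 mm. Square cells 92 mm, centred at x -48 (front) and +48 (rear), y -96, 0, +96 mm; partitions 4 mm thick, tops at z 139
- carton_mouth (a point): Centre of the carton's mouth, level with the wall tops: 147 mm along the carton's z from its origin. The front flap and both side flaps hang down outside, within 25 mm of the walls. Carton and stirrer stand on opposite sides of the robot's centre line, either way round
- flap (a joint): Angle (rad) of the carton's rear flap: stiff board, 96 mm from crease to free edge, 290 mm wide, 4 mm thick, creased along the rear wall's top. 0 = shut over the rear row, 1.57 = square to the mouth, 1.92 = upright, 2.6 = stop, folded right back. Starts part open (0.6 to 1.0) over the rear row. Stays where it is left; moves with about 0.5 N at its free edge
- flap_edge (a point): Middle of the flap's free edge
- flap_crease (a point): Middle of the flap's crease, the axis it turns about (parallel to the carton's y)
- flask_mid (a point): Conical culture flask: clear plastic, empty, 70 to 130 g, white ribbed screw cap. Foot 80 mm across, 134 mm tall with cap; neck 34 mm across, 94 to 106 mm above the foot; cap 38 mm across, 106 to 134 mm. Point on its axis 67 mm above its foot; z: foot to cap. Stands on the carton's floor in one of the three rear cells, leaning with the carton; cap top level with the partitions, 8 mm below the wall tops
- flask_cap (a point): Point on the flask's axis in its cap, 120 mm above its foot (half-way up the cap)
- bottle_a_mid (a point): Straight-sided off-white plastic bottle, 72 mm across, 118 mm tall, cap 30 mm across; in a rear cell. Point on its axis 59 mm above its foot. To be left in its cell
- bottle_b_mid (a point): A second such bottle, in another rear cell
- bottle_c_mid (a point): A third such bottle, in a front cell
- bottle_d_mid (a point): A fourth such bottle, in another front cell
- stirrer: Magnetic stirrer, fixed: white housing 160 mm wide, 80 mm high, grey control panel with two knobs at its front (-x). Reaches from 132 mm in front of its origin to 106 mm behind. Origin at bench height. The round plate stands on top
- stirrer_plate (a point): Centre of the top face of the stirrer's round white plate, 136 mm across, 96 mm above the bench

How it is judged:
On the way, in this order (a step that is already met when the one before it is completed fails the run):
1. the flap is folded back (value of joint flap above 1.8 rad), for 0.2 s.
2. the flask is lifted clear of the carton's cells (z of flask_mid in the frame of carton above 0.205 m), for 0.1 s.
At the end, for the whole second after the job is handed in: The flask stands upright (within 0.06 rad), at rest and released on the stirrer's plate, its axis within 20 mm of the plate's centre; the flap is still folded back (joint above 1.8 rad); and each bottle is still in its cell (within 40 mm of where it stood) (horizontal distance between flask_mid and stirrer_plate below 0.02 m and z of flask_mid in the frame of stirrer_plate between 0.063 and 0.071 m and angle between flask_mid's own z axis and vertical below 0.06 rad and linear speed of flask below 0.02 m/s and value of joint flap above 1.8 rad and distance of each of bottle_a_mid, bottle_b_mid, bottle_c_mid, bottle_d_mid from where it was at the start of the episode below 0.04 m); the robot touches nothing.
It fails at once if a bottle is pulled or knocked out of its place (moved more than 60 mm) (distance of any of bottle_a_mid, bottle_b_mid, bottle_c_mid, bottle_d_mid from where it was at the start of the episode above 0.06 m).
It fails at once if the flask is dropped or thrown (moves faster than 0.5 m/s while nothing grips it) (linear speed of flask above 0.5 m/s and contact force between the fingers and flask below 0.05 N).
It also fails if it takes over 54 s, if anything falls off the work surface, if the arm or the gripper's body presses on something with over 40 N, if the wrist force passes 120 N, or if a joint passes its speed limit or range.

## Working session

There is one attempt and no reset: what is moved stays moved. The work goes in short steps, Python scripts to look and compute and a tool call to move; the robot and the scene stay as the last step left them, time stands still between calls to the robot, and variables do not carry over. Pictures are saved under pics/ and viewed, and the job is handed in when it is done.

Besides the shell and the picture viewer there is one more tool, called after ">>>" as name([rows], argument=value, ...), one row to a line, values as JSON. carry_out: Moves the arm, as the interface text tells. Its arguments: {"type":"object","properties":{"commands":{"type":"array","items":{"type":"array","items":{"type":"array","items":{"type":"number"}}}},"claw":{"type":"number"},"grip_force":{"type":"number"}},"required":["commands"]}

```bash
mkdir -p pics
cat > h.py <<'E'
import numpy as np, cv2
from plant import robot
from scipy.spatial.transform import Rotation as Rn
def snap(n,f):
    p=robot.camera_params(n); im=robot.read_camera(n); cv2.imwrite(f,im[:,:,::-1]); np.savez(f+'.npz',**{k:np.array(p[k]) for k in('mtx','R','t')}); return im,p
E
python3 - <<'E'
from h import *
s=robot.read_state(); print(s, robot.finger_overhang)
for n in('side','top','wrist'):
    im,p=snap(n,f'pics/{n}0.png'); print(n,p['mtx'],-p['R'].T@p['t'],p['R'])
E
```

```text
{'t': 0.0, 'q': array([-1.37341989e+00,  1.31129802e-01,  1.48928099e+00, -1.25037537e-05,
        1.52297743e+00, -8.53811935e-02]), 'dq': array([ 0.00195914,  0.00081233, -0.00072952,  0.00044991, -0.00166203,
       -0.00063067]), 'joint_torque': array([-1.08884840e-03, -5.59830987e+01, -4.91769075e+01,  7.66411331e-02,
        3.50846106e-02, -1.25898000e-04]), 'tool_pos': array([ 0.16732511, -0.57563714,  0.23160521]), 'orientation': array([-3.10847357e+00, -4.42424927e-01,  1.77343030e-04]), 'force': array([-0.89318232, -0.77539635,  0.32504299]), 'wrist_torque': array([ 0.01729436, -0.01675509, -0.02339134]), 'opening': 0.09318559450209399} 0.014
side [[411.05824003   0.         254.73397589]
 [  0.         411.05824003 194.03144987]
 [  0.           0.           1.        ]] [ 0.16985698 -0.5342715   0.71921331] [[ 0.81160164 -0.58393202  0.01806032]
 [-0.38371968 -0.55612942 -0.73721047]
 [ 0.44052467  0.59139112 -0.67542176]]
top [[353.60061952   0.         252.18012541]
 [  0.         353.60061952 194.47776001]
 [  0.           0.           1.        ]] [ 0.41768738 -0.02959822  0.92329492] [[ 0.00278494 -0.99974024  0.02262056]
 [-0.98283733 -0.00690893 -0.18434493]
 [ 0.18445333 -0.02171894 -0.98260127]]
wrist [[297.31863964   0.         251.45940417]
 [  0.         297.31863964 189.71472965]
 [  0.           0.           1.        ]] [ 0.23535861 -0.55586807  0.38243366] [[ 0.2795505  -0.96012996 -0.00140258]
 [-0.92847335 -0.27070484  0.25427571]
 [-0.24451741 -0.06978064 -0.96713076]]
```

View pics/side0.png

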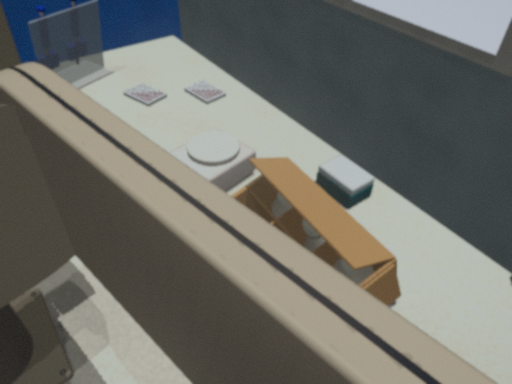

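View pics/top0.png

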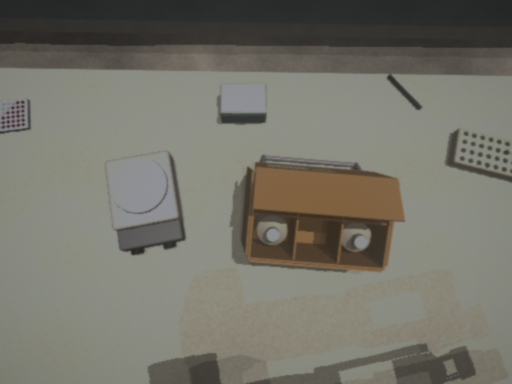

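View pics/wrist0.png

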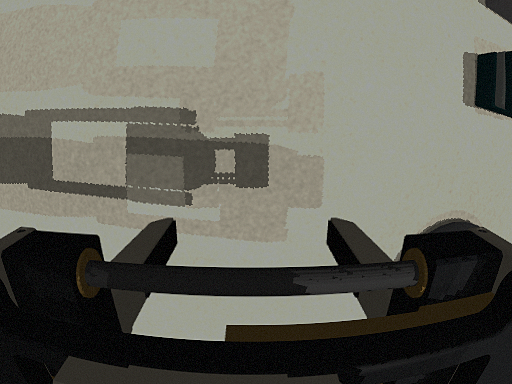

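Run:
```python
import cv2
a=cv2.imread('pics/top0.png')
cv2.imwrite('pics/top0a.png',cv2.resize(a[145:285,235:415],None,fx=4.2,fy=4.2,interpolation=cv2.INTER_CUBIC))
cv2.imwrite('pics/top0b.png',cv2.resize(a[140:260,90:200],None,fx=5,fy=5,interpolation=cv2.INTER_CUBIC))
a=cv2.imread('pics/side0.png')
cv2.imwrite('pics/side0a.png',cv2.resize(a[110:310,170:410],None,fx=3,fy=3,interpolation=cv2.INTER_CUBIC))
```

```text
(no output)
```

View pics/top0a.png

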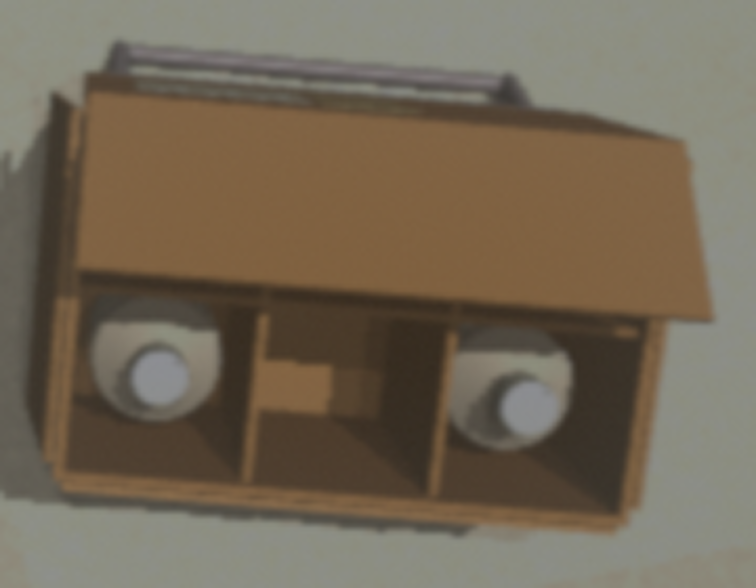

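View pics/top0b.png

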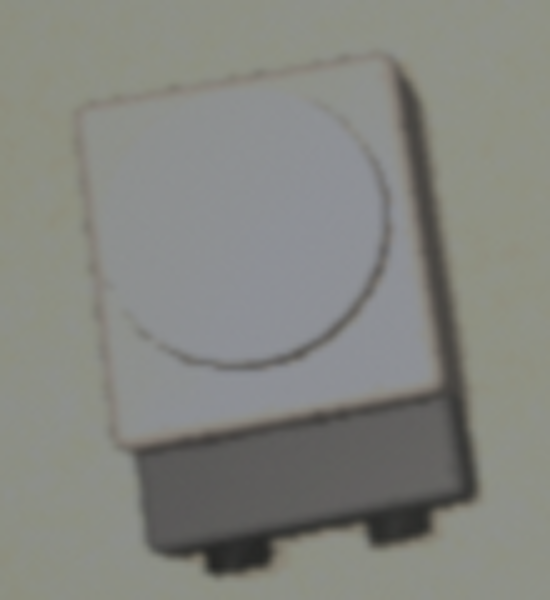

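View pics/side0a.png

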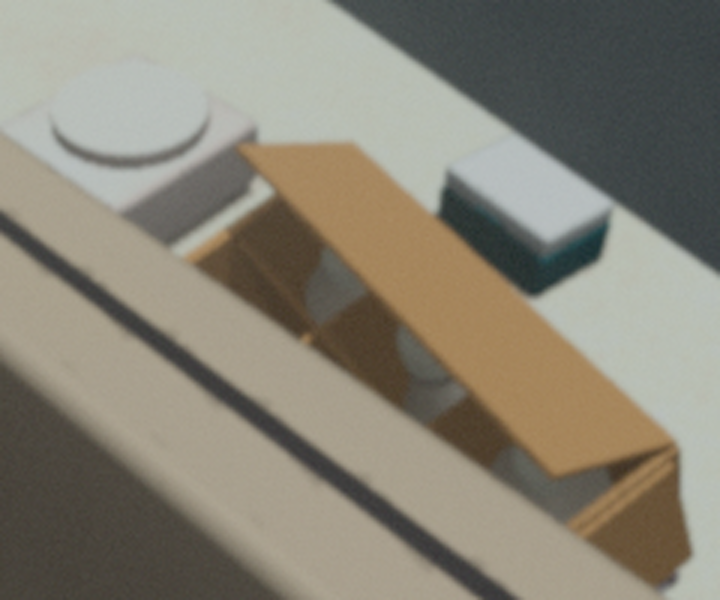

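```bash
cat >> h.py <<'E'
def proj(p,X):
    return cv2.projectPoints(np.atleast_2d(X).astype(float),cv2.Rodrigues(p['R'])[0],np.array(p['t']),p['mtx'],None)[0][:,0]
T=np.radians(20)
def cR(yaw): return Rn.from_euler('zy',[yaw,-T]).as_matrix()
def ray(p,uv):
    d=p['R'].T@np.linalg.inv(p['mtx'])@np.array([*uv,1.]); return -p['R'].T@p['t'],d
E
cat > fit.py <<'E'
from h import *
from scipy.optimize import least_squares
p=np.load('pics/top0.png.npz')
cr=lambda u,v:(235+u/4.2,145+v/4.2)
pts=[((-94,48,139),(247,480)),((-94,-48,139),(432,493)),((-2,48,139),(262,308)),((-2,-48,139),(455,328)),
((-94,142,147),(72,478)),((-94,-142,147),(620,512))]
P=np.array([a for a,b in pts])/1000.; U=np.array([cr(*b) for a,b in pts])
fe=np.array([cr(78,270),cr(713,320),cr(88,93),cr(688,142)])
def pred(v):
    R=cR(v[2]);o=np.array([v[0],v[1],.052])
    c=np.array([.099,0,.147]); e=c+.096*np.array([-np.cos(v[3]),0,np.sin(v[3])])
    Q=np.vstack([P,e+[0,.145,0],e-[0,.145,0],c+[0,.145,0],c-[0,.145,0]])
    return proj(p,Q@R.T+o)
f=lambda v:(pred(v)-np.vstack([U,fe])).ravel()
r=least_squares(f,[.55,-.2,0,.8],loss='soft_l1'); print(r.x); print(f(r.x).reshape(-1,2).round(1))
np.save('carton.npy',r.x)
# stirrer circle
cs=lambda u,v:(90+u/5,140+v/5)
def z(uv,h):
    o,d=ray(p,uv); return o+d*(h-o[2])/d[2]
h=[z(cs(*q),.096) for q in[(388,210),(245,368),(375,290),(150,345),(235,85),(335,105)]]
A=np.array([[2*a[0],2*a[1],1] for a in h]); b=[a[0]**2+a[1]**2 for a in h]
s=np.linalg.lstsq(A,b,rcond=None)[0]; print('plate',s[:2],np.sqrt(s[2]+s[0]**2+s[1]**2), [a.round(3) for a in h])
print('housing corners',[z(cs(*q),.08).round(3) for q in[(80,108),(385,55),(440,385),(125,447)]])
E
python3 fit.py
```

```text
[ 0.55223396 -0.1915575  -0.07037325  0.67620636]
[[ 0.2  0.7]
 [ 0.2  0.7]
 [ 1.   0.1]
 [-0.  -1.4]
 [-1.6 -0.6]
 [-0.3  0.6]
 [ 0.8  0.2]
 [-0.4 -0.5]
 [ 0.7  0.3]
 [-1.9 -0.3]]
plate [0.5944421  0.22184578] 0.06990839028795338 [array([0.602, 0.154, 0.096]), array([0.526, 0.217, 0.096]), array([0.563, 0.158, 0.096]), array([0.536, 0.262, 0.096]), array([0.663, 0.23 , 0.096]), array([0.653, 0.182, 0.096])]
housing corners [array([0.655, 0.31 , 0.08 ]), array([0.684, 0.163, 0.08 ]), array([0.52 , 0.129, 0.08 ]), array([0.49 , 0.276, 0.08 ])]
```

```bash
cat >> h.py <<'E'
C=np.load('carton.npy')
def loc(X):  # world -> (s along carton heading, l along tool y(-carton y), z) rel. carton origin, m
    c,s=np.cos(C[2]),np.sin(C[2]); d=np.asarray(X)-[C[0],C[1],0]
    return np.array([c*d[0]+s*d[1], s*d[0]-c*d[1], d[2]])
def toolang(st):
    M=Rn.from_rotvec(st['orientation']).as_matrix(); return np.degrees([np.arctan2(M[1,0],M[0,0])-C[2], np.arccos(-M[2,2])])
def where():
    st=robot.read_state(); print('t',st['t'],'loc cm',(100*loc(st['tool_pos'])).round(2),'ang off deg',toolang(st).round(2),'F',st['force'].round(2),'open',round(st['opening'],4),'pos',st['tool_pos'].round(4)); return st
E
python3 - <<'E'
from h import *
where()
c=np.array([.099*np.cos(T)-.147*np.sin(T), .052+.147*np.cos(T)+.099*np.sin(T)]); print('crease s,z',c)
ph=C[3]-T; print('phi',ph,'edge',c+.096*np.array([-np.cos(ph),np.sin(ph)]))
E
```

```text
t 0.15 loc cm [-35.69  41.03  23.18] ang off deg [20.23  0.08] F [0.17 0.01 0.46] open 0.0924 pos [ 0.1673 -0.5758  0.2318]
crease s,z [0.04275261 0.22399481]
phi 0.3271405128597035 edge [-0.04815604  0.25484311]
```

>>> carry_out([
  [[0,0,-3.5,6.74],[0,0,-3.5,6.74],[0,0,0,6.74],[2.0,-3,0,0],[2,-3,0,0],[2,-3,0,0],[2,-3,0,0],[2,-3,0,0],[2,-3,0,0],[2,-3,0,0],[2,-3,0,0],[2,-3,0,0],[2,-3,0,0],[2,-3,0,0],[2,-3,0,0],[2,-3,0,0],[1.5,-2,0,0],[0,0,0,0],[0,0,0,0]],
], claw=0)

```text
t: 1.73
tool_pos: [0.4708, -0.1853, 0.3022]
orientation: [-3.14, 0.105, 0.001]
force: [0.3, -0.6, -0.2]
opening: 0.0003
```

Run:
```python
from h import *
where(); im,p=snap('top','pics/top1.png');where()
im,p=snap('wrist','pics/wrist1.png')
```

```text
t 1.7333 loc cm [-8.16 -0.05 30.22] ang off deg [0.19 0.05] F [ 0.34 -0.63 -0.24] open 0.0003 pos [ 0.4708 -0.1853  0.3022]
t 1.7833 loc cm [-8.21  0.05 30.23] ang off deg [0.09 0.06] F [0.22 0.03 0.26] open 0.0003 pos [ 0.4703 -0.1863  0.3023]
```

View pics/wrist1.png

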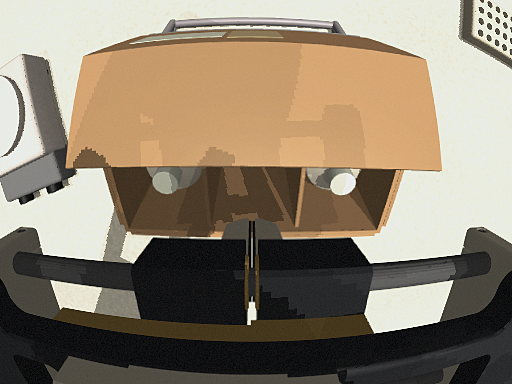

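View pics/top1.png

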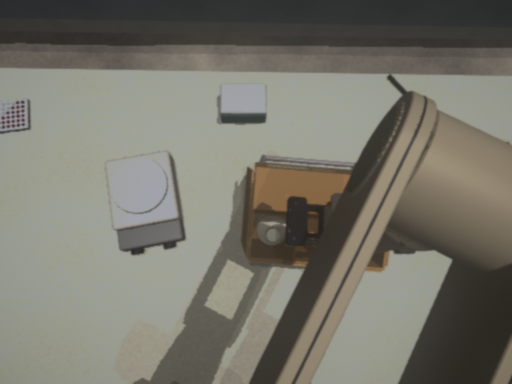

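>>> carry_out([
  [[0,0,2,0],[0,0,2,0],[0,0,2,0],[0,0,2,0],[0,0,1,0],[0.5,0,0,0],[0.5,0,0,0],[0.5,0,0,0],[0,0,0,0],[0,0,0,0]],
])

```text
t: 2.67
tool_pos: [0.4865, -0.1879, 0.214]
orientation: [3.139, -0.11, 0.003]
force: [-0.4, 0.2, 0.2]
opening: 0.0005
```

Run:
```python
from h import *
where()
im,p=snap('wrist','pics/wrist2.png')
```

```text
t 2.6667 loc cm [-6.59  0.09 21.4 ] ang off deg [0.03 0.11] F [-0.42  0.17  0.21] open 0.0005 pos [ 0.4865 -0.1879  0.214 ]
```

View pics/wrist2.png

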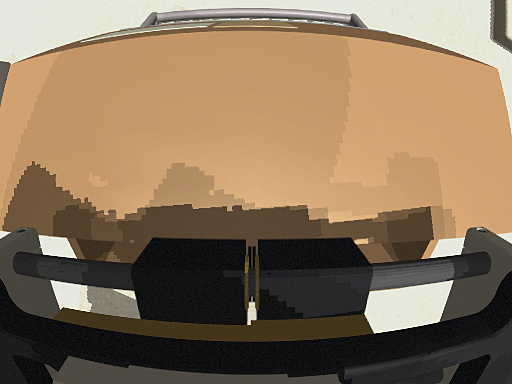

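>>> carry_out([
  [[0.5,0,0,0],[0.4,0,-0.3,0],[0.3,0,-0.6,0],[0.3,0,-0.6,0],[0.3,0,-0.6,0],[0.3,0,-0.6,0],[0.3,0,-0.6,0],[0.3,0,-0.6,0],[0.3,0,-0.6,0],[0.4,0,-0.6,0],[0.4,0,-0.5,0],[0,0,0,0]],
])

```text
t: 3.72
tool_pos: [0.5245, -0.1904, 0.2701]
orientation: [3.139, -0.11, 0.003]
force: [0.5, -0.1, 0.0]
opening: 0.0006
```

Run:
```python
from h import *
where()
im,p=snap('wrist','pics/wrist3.png')
```

```text
t 3.7167 loc cm [-2.77  0.08 27.01] ang off deg [0.02 0.13] F [ 0.46 -0.11  0.04] open 0.0006 pos [ 0.5245 -0.1904  0.2701]
```

View pics/wrist3.png

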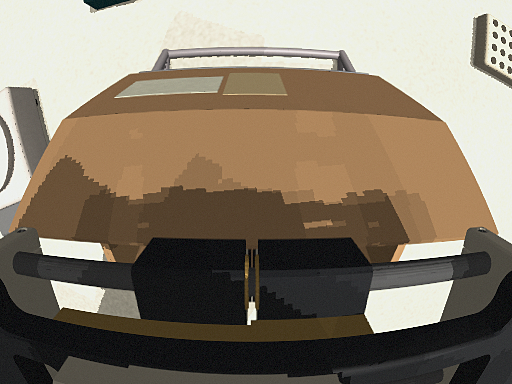

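>>> carry_out([
  [[0.5,0,0,0],[0.5,0,0,0],[0.5,0,0,0],[0.5,0,0,0],[0.5,0,0,0],[0.5,0,0,0],[0.5,0,0,0],[0.5,0,0,0],[0.5,0,0,0],[0.5,0,0,0],[0.5,0,0,0],[0.5,0,0,0],[0.5,0,0,0],[0.5,0,0,0],[0.5,0,0,0],[0.5,0,0,0],[0,0,0,0]],
])

```text
t: 5.18
tool_pos: [0.604, -0.1958, 0.2685]
orientation: [-3.14, 0.11, -0.001]
force: [0.1, 0.5, 0.2]
opening: 0.0006
```

Run:
```python
from h import *
where()
im,p=snap('wrist','pics/wrist4.png')
im,p=snap('side','pics/side4.png')
```

```text
t 5.1833 loc cm [ 5.19  0.06 26.85] ang off deg [0.03 0.02] F [0.07 0.5  0.2 ] open 0.0006 pos [ 0.604  -0.1958  0.2685]
```

View pics/wrist4.png

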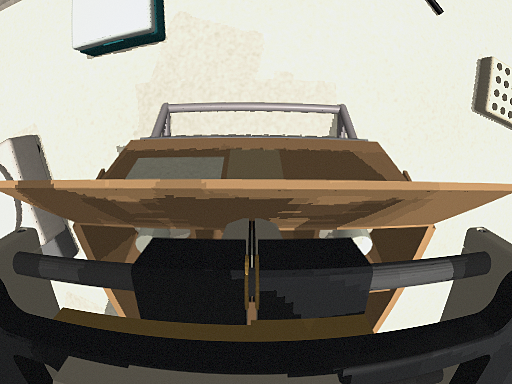

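View pics/side4.png

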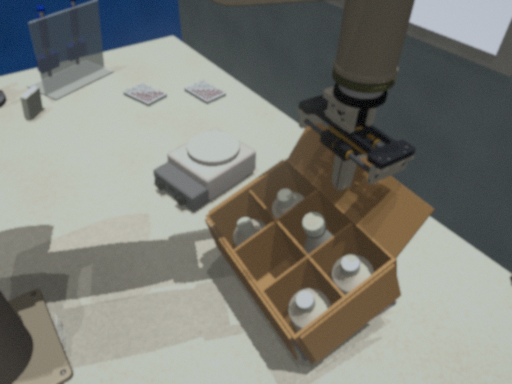

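>>> carry_out([
  [[0.4,0,0,0],[0.4,0,0,0],[0.2,0,0,0],[0,0,0,0]],
])

```text
t: 5.62
tool_pos: [0.6117, -0.1964, 0.2686]
orientation: [-3.139, 0.111, 0.007]
force: [-10.4, 1.4, 4.6]
opening: 0.0006
```

Run:
```python
from h import *
where()
im,p=snap('side','pics/side5.png')
cv2.imwrite('pics/side5a.png',cv2.resize(im[100:360,190:440,::-1],None,fx=3,fy=3,interpolation=cv2.INTER_CUBIC)[:600])
```

```text
t 5.6167 loc cm [ 5.97  0.07 26.86] ang off deg [-0.    0.24] F [-10.37   1.39   4.58] open 0.0006 pos [ 0.6117 -0.1964  0.2686]
```

View pics/side5a.png

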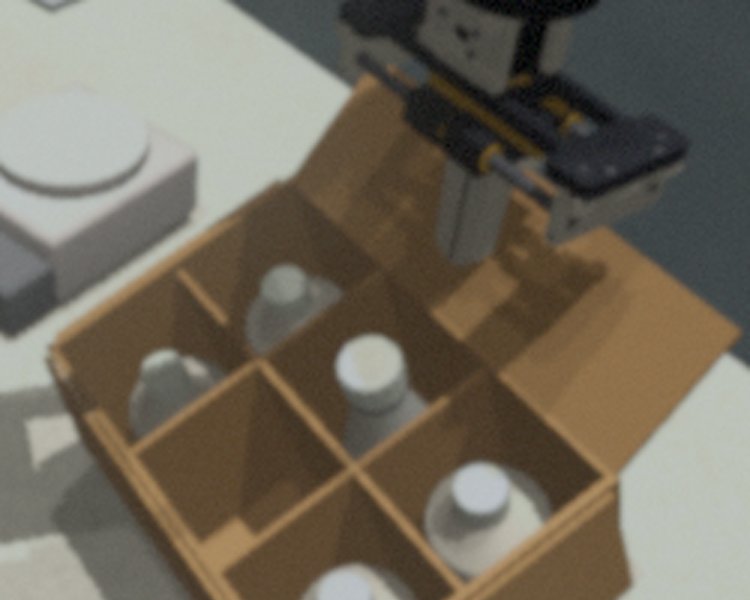

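>>> carry_out([
  [[-0.7,0,0,0],[-1.5,0,-0.5,0],[-2,0,-1.5,0],[-3,0,-2,0],[-3,0,-2,0],[0,0,-2,0],[0,0,0,0],[0,0,0,0]],
], claw=4.8)

```text
t: 6.33
tool_pos: [0.5121, -0.1897, 0.3505]
orientation: [3.138, -0.11, 0.007]
force: [0.6, -0.1, -0.4]
opening: 0.0464
```

Run:
```python
from h import *
where()
p=np.load('pics/side5.png.npz'); R=cR(C[2]); o=np.array([C[0],C[1],.052])
c,d=ray(p,(190+372/3,100+358/3)); n=R[:,2]; t=((.139)-n@(c-o))/(n@d); print('cap top in carton mm (side)',1000*R.T@(c+t*d-o))
im,_=snap('wrist','pics/wrist6.png')
im,q=snap('side','pics/side6.png')
cv2.imwrite('pics/side6a.png',cv2.resize(im[180:280,270:370,::-1],None,fx=6,fy=6,interpolation=cv2.INTER_CUBIC))
print(np.abs(q['R']-p['R']).max())
for X in[(48,0,139),(0,48,139),(0,-48,139),(99,145,147),(99,-145,147)]: print(X,proj(q,o+R@(np.array(X)/1000)))
```

```text
t 6.3333 loc cm [-4.01  0.09 35.05] ang off deg [0.   0.27] F [ 0.55 -0.14 -0.44] open 0.0464 pos [ 0.5121 -0.1897  0.3505]
cap top in carton mm (side) [ 53.63821867   2.35098212 139.        ]
0.0
(48, 0, 139) [[312.28895199 222.05739379]]
(0, 48, 139) [[275.00925924 220.53466732]]
(0, -48, 139) [[307.22600251 257.28490085]]
(99, 145, 147) [[286.91145996 157.74004511]]
(99, -145, 147) [[395.33282053 260.32322723]]
```

View pics/wrist6.png

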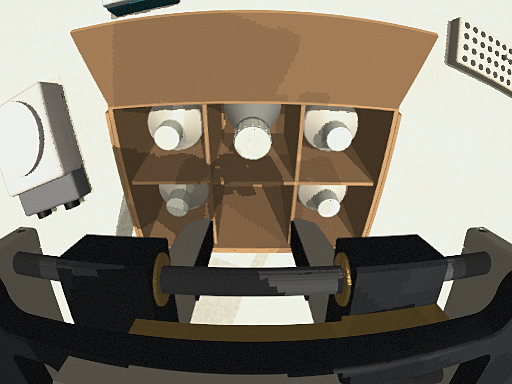

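View pics/side6a.png

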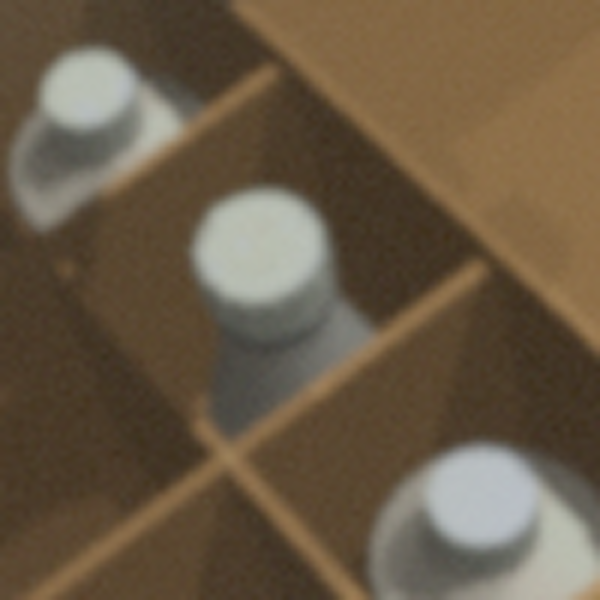

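```bash
cat >> h.py <<'E'
def wray(p,uv):
    m=p['mtx']; d=np.array([(uv[0]-m[0,2])/m[0,0],(uv[1]-m[1,2])/m[1,1]]); th=np.hypot(*d)
    v=np.array([*(d/th*np.sin(th)),np.cos(th)]); return -p['R'].T@p['t'],p['R'].T@v
def wproj(p,X):
    v=p['R']@X+p['t']; r=np.hypot(v[0],v[1]); th=np.arctan2(r,v[2]); return p['mtx'][0,0]*th*v[:2]/r+p['mtx'][:2,2]
CO=np.array([C[0],C[1],.052]); CR=cR(C[2])
def oncart(cd,z):
    c,d=cd; n=CR[:,2]; t=(z-n@(c-CO))/(n@d); return CR.T@(c+t*d-CO)
E
python3 - <<'E'
from h import *
p=np.load('pics/wrist6.png.npz')
a=cv2.imread('pics/wrist6.png')
cv2.imwrite('pics/wrist6a.png',cv2.resize(a[85:205,180:330],None,fx=5,fy=5,interpolation=cv2.INTER_CUBIC))
print(1000*oncart(wray(p,(253,139)),.139))
for X in[(48,0,139),(0,48,139),(0,-48,139),(94,48,139),(94,-48,139),(99,145,147),(99,-145,147)]: print(X,wproj(p,CO+CR@(np.array(X)/1000)))
E
```

```text
[ 56.00742187   1.24778673 139.        ]
(48, 0, 139) [254.16136584 146.10562128]
(0, 48, 139) [210.36327055 185.74285442]
(0, -48, 139) [296.68149225 184.91406486]
(94, 48, 139) [204.39471409 103.98828472]
(94, -48, 139) [304.23874245 103.90967502]
(99, 145, 147) [107.62564589 107.95203831]
(99, -145, 147) [397.48195023 107.46756864]
```

View pics/wrist6a.png

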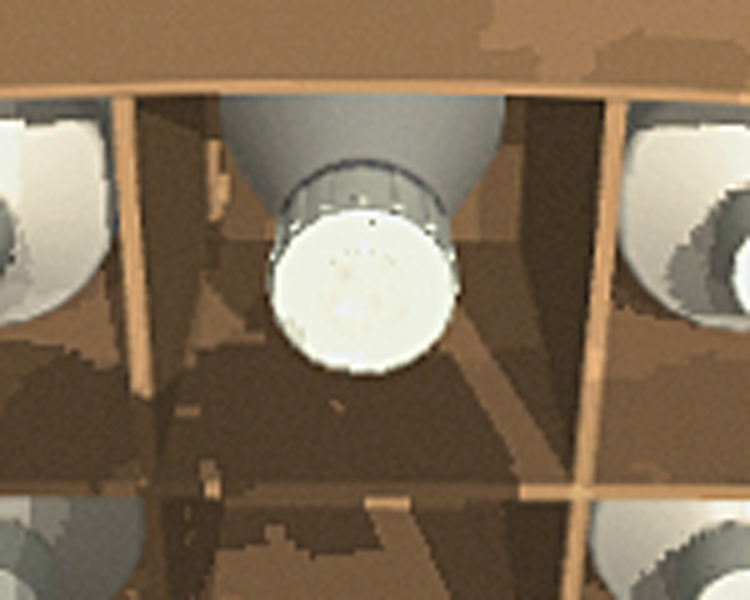

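Run:
```python
from h import *
st=where()
g=CO+CR@np.array([.0500,.0013,.125]); print('cap',g,'loc',100*loc(g))
d=100*(loc(g)-loc(st['tool_pos'])); print('move tool: x',d[0],'y',d[1],'z',-d[2]+.5)
```

```text
t 6.4333 loc cm [-4.06  0.06 34.77] ang off deg [0.02 0.03] F [-0.81  0.57 -0.75] open 0.0477 pos [ 0.5117 -0.1893  0.3477]
cap [ 0.55643568 -0.19377648  0.18655152] loc [ 0.43473427  0.191804   18.65515207]
move tool: x 4.495868333340367 y 0.13553887915818544 z 16.617086094154008
```

```bash
sed -i "s/'zy'/'ZY'/" h.py; python3 fit.py
python3 - <<'E'
from h import *
st=where()
p=np.load('pics/wrist6.png.npz'); print(1000*oncart(wray(p,(252.8,143.2)),.139))
for X in[(48,0,139),(0,48,139),(0,-48,139),(94,48,139),(94,-48,139),(99,145,147),(99,-145,147)]: print(X,wproj(p,CO+CR@(np.array(X)/1000)))
p=np.load('pics/side6.png.npz');print(1000*oncart(ray(p,(313.5,221.2)),.139), proj(p,CO+CR@[0,-.048,.139]),(308,255.8))
E
```

```text
[ 0.55208222 -0.19499205 -0.07213556  0.67809176]
[[ 0.2  0.6]
 [ 0.5  0.9]
 [ 0.9 -0. ]
 [ 0.1 -1.3]
 [-1.6 -1. ]
 [ 0.4  1. ]
 [-0.1 -0.1]
 [-0.4 -0.3]
 [ 0.4  0.3]
 [-1.4 -0.3]]
plate [0.5944421  0.22184578] 0.06990839028795338 [array([0.602, 0.154, 0.096]), array([0.526, 0.217, 0.096]), array([0.563, 0.158, 0.096]), array([0.536, 0.262, 0.096]), array([0.663, 0.23 , 0.096]), array([0.653, 0.182, 0.096])]
housing corners [array([0.655, 0.31 , 0.08 ]), array([0.684, 0.163, 0.08 ]), array([0.52 , 0.129, 0.08 ]), array([0.49 , 0.276, 0.08 ])]
t 6.4333 loc cm [-4.07 -0.28 34.77] ang off deg [0.13 0.03] F [-0.81  0.57 -0.75] open 0.0477 pos [ 0.5117 -0.1893  0.3477]
[ 51.3411801    1.29166158 139.        ]
(48, 0, 139) [254.05044844 146.15035358]
(0, 48, 139) [210.48862836 185.2686903 ]
(0, -48, 139) [296.84648156 185.43262504]
(94, 48, 139) [204.31207485 103.79425346]
(94, -48, 139) [304.23852243 104.21204007]
(99, 145, 147) [108.69582346 107.20363022]
(99, -145, 147) [398.71847981 108.3402064 ]
[ 50.65554341  -0.21224361 139.        ] [[307.15562173 256.93150993]] (308, 255.8)
```

Run:
```python
from h import *
st=where()
g=CO+CR@np.array([.051,.0008,.125]); print('cap',g,'loc',100*loc(g))
d=100*(loc(g)-loc(st['tool_pos'])); print('move tool: x',d[0],'y',d[1],'z',-d[2]+.5)
```

```text
t 6.4333 loc cm [-4.07 -0.28 34.77] ang off deg [0.13 0.03] F [-0.81  0.57 -0.75] open 0.0477 pos [ 0.5117 -0.1893  0.3477]
cap [ 0.55729824 -0.19456688  0.1869046 ] loc [ 0.51718057 -0.08       18.69046049]
move tool: x 4.587828236970994 y 0.2002332662129 z 16.581777677483664
```

>>> carry_out([
  [[2.3,0.1,0,0],[2.3,0.1,1,0],[0,0,2,0],[0,0,2,0],[0,0,2,0],[0,0,2,0],[0,0,1.7,0],[0,0,0,0],[0,0,0,0]],
])

```text
t: 7.18
tool_pos: [0.5563, -0.1939, 0.239]
orientation: [-3.138, 0.109, 0.007]
force: [0.9, 0.4, 0.2]
opening: 0.0478
```

Run:
```python
from h import *
st=where()
im,p=snap('wrist','pics/wrist7.png')
im,p=snap('side','pics/side7.png')
cv2.imwrite('pics/side7a.png',cv2.resize(im[150:290,240:400,::-1],None,fx=4,fy=4,interpolation=cv2.INTER_CUBIC))
```

```text
t 7.1833 loc cm [ 0.41 -0.14 23.9 ] ang off deg [0.14 0.28] F [0.87 0.36 0.15] open 0.0478 pos [ 0.5563 -0.1939  0.239 ]
```

View pics/wrist7.png

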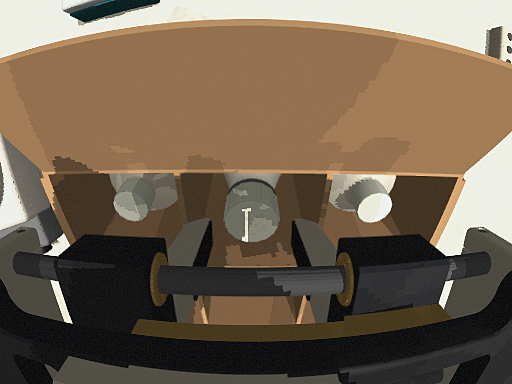

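View pics/side7a.png

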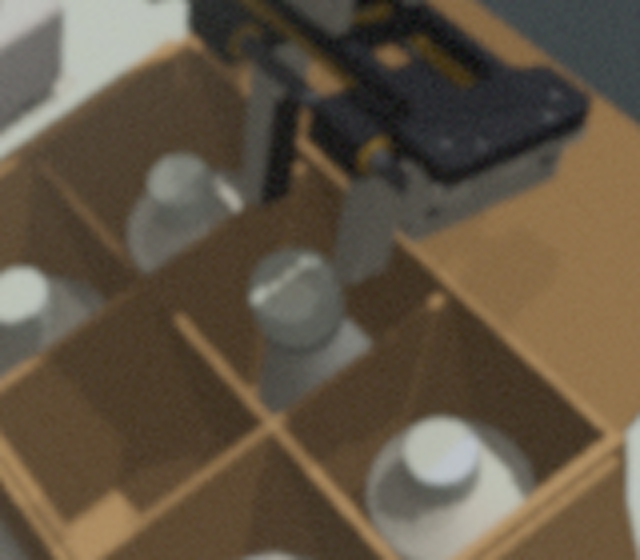

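>>> carry_out([
  [[0.1,0,0.6,0],[0,0,0.6,0],[0,0,0.6,0],[0,0,0.6,0],[0,0,0.6,0],[0,0,0.6,0],[0,0,0.6,0],[0,0,0.6,0],[0,0,0.6,0],[0,0,0,0],[0,0,0,0]],
])

```text
t: 8.2
tool_pos: [0.5578, -0.1945, 0.1871]
orientation: [-3.139, 0.11, 0.001]
force: [0.3, 0.8, 0.7]
opening: 0.0483
```

Run:
```python
from h import *
st=where()
im,p=snap('wrist','pics/wrist8.png')
im,p=snap('side','pics/side8.png')
cv2.imwrite('pics/side8a.png',cv2.resize(im[150:290,240:400,::-1],None,fx=4,fy=4,interpolation=cv2.INTER_CUBIC))
```

```text
t 8.2 loc cm [ 0.57 -0.09 18.71] ang off deg [0.11 0.06] F [0.29 0.82 0.67] open 0.0483 pos [ 0.5578 -0.1945  0.1871]
```

View pics/wrist8.png

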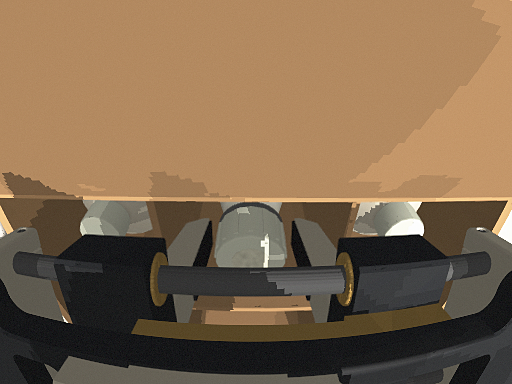

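View pics/side8a.png

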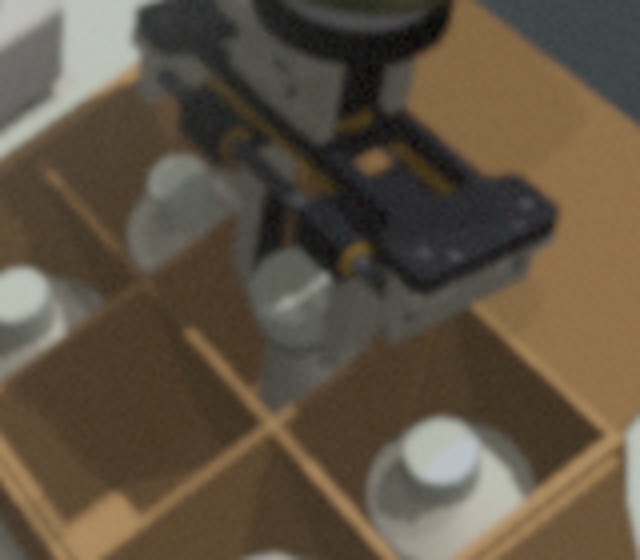

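>>> carry_out([
  [[0,0,0.4,0],[0,0,0,0],[0,0,0,0],[0,0,0,0],[0,0,0,0],[0,0,0,0],[0,0,0,0]],
], claw=3.0, grip_force=25)

```text
t: 8.88
tool_pos: [0.5581, -0.1946, 0.1836]
orientation: [3.14, -0.11, 0.0]
force: [0.4, 1.1, -0.0]
opening: 0.0378
```

>>> carry_out([
  [[-0.11,0,-0.3,0],[-0.11,0,-0.3,0],[-0.18,0,-0.5,0],[-0.18,0,-0.5,0],[-0.18,0,-0.5,0],[-0.18,0,-0.5,0],[0,0,0,0]],
])

```text
t: 9.47
tool_pos: [0.5492, -0.1942, 0.2116]
orientation: [3.139, -0.11, 0.004]
force: [0.5, -0.5, -0.5]
opening: 0.038
```

Run:
```python
from h import *
st=where()
im,p=snap('side','pics/side9.png')
cv2.imwrite('pics/side9a.png',cv2.resize(im[150:290,240:400,::-1],None,fx=4,fy=4,interpolation=cv2.INTER_CUBIC))
```

```text
t 9.4667 loc cm [-0.29 -0.05 21.16] ang off deg [0.11 0.14] F [ 0.53 -0.46 -0.47] open 0.038 pos [ 0.5492 -0.1942  0.2116]
```

View pics/side9a.png

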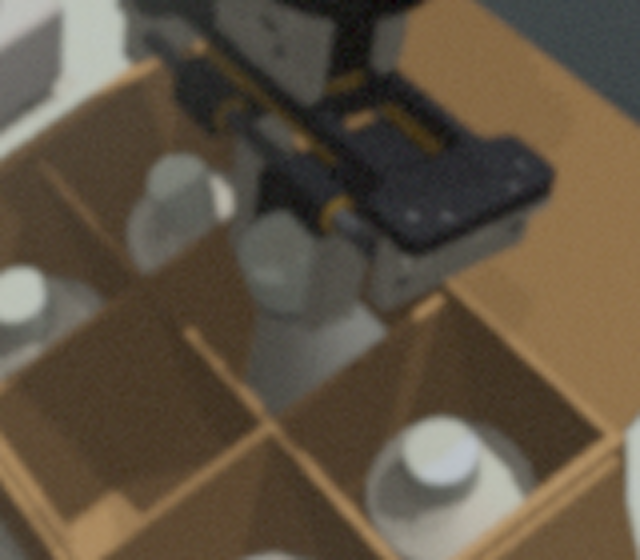

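>>> carry_out([
  [[-0.27,0,-0.75,0],[-0.27,0,-0.75,0],[-0.27,0,-0.75,0],[-0.27,0,-0.75,0],[-0.27,0,-0.75,0],[-0.27,0,-0.75,0],[-0.27,0,-0.75,0],[-0.27,0,-0.75,0],[-0.27,0,-0.75,0],[-0.27,0,-0.75,0],[-0.27,0,-0.75,0],[-0.27,0,-0.75,0],[-0.27,0,-0.75,0],[-0.27,0,-0.75,0],[-0.27,0,-0.75,0],[-0.27,0,-0.75,0],[-0.27,0,-0.75,0],[-0.27,0,-0.75,0],[0,0,0,0],[0,0,0,0]],
])

```text
t: 11.18
tool_pos: [0.5004, -0.1907, 0.3453]
orientation: [3.139, -0.11, 0.002]
force: [1.2, -0.3, -0.6]
opening: 0.0376
```

Run:
```python
from h import *
st=where()
im,p=snap('side','pics/side10.png')
im,p=snap('wrist','pics/wrist10.png')
```

```text
t 11.1833 loc cm [-5.18 -0.06 34.53] ang off deg [0.11 0.07] F [ 1.17 -0.34 -0.56] open 0.0376 pos [ 0.5004 -0.1907  0.3453]
```

View pics/side10.png

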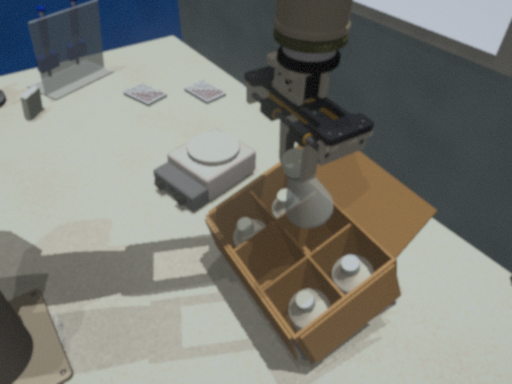

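View pics/wrist10.png

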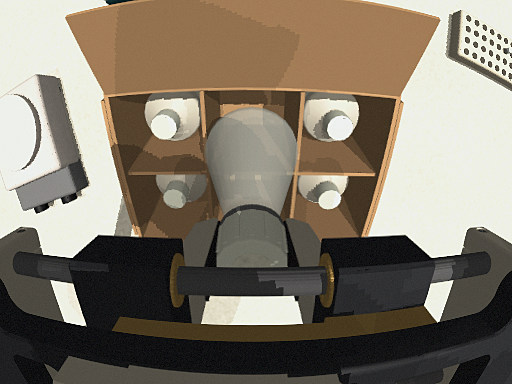

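Run:
```python
from h import *
st=where()
g=np.array([.5944,.2218,.096]); L=100*loc(g); print('plate loc',L)
d=L-100*loc(st['tool_pos']); print('to pre: x',d[0]-4.34,'y',d[1],st['q'])
```

```text
t 11.2833 loc cm [-5.21 -0.08 34.42] ang off deg [0.12 0.03] F [ 0.19 -0.25 -1.01] open 0.0378 pos [ 0.5002 -0.1905  0.3442]
plate loc [  1.21682655 -41.87580945   9.6       ]
to pre: x 2.0827099769177053 y -41.799101007524186 [-4.59652674e-01 -6.34488024e-02  1.48534556e+00  2.36555435e-05
  1.72028701e+00  1.18119696e+00]
```

>>> carry_out([
  [[0,0,-1,0],[0,-1,-1,0],[0.1,-2,0,0],[0.1,-2.5,0,0],[0.1,-2.6,0,0],[0.1,-2.6,0,0],[0.1,-2.6,0,0],[0.1,-2.6,0,0],[0.1,-2.6,0,0],[0.1,-2.6,0,0],[0.1,-2.6,0,0],[0.1,-2.6,0,0],[0.1,-2.6,0,0],[0.2,-2.6,0,0],[0.2,-2.6,0,0],[0.2,-2.6,0,0],[0.2,-2.6,0,0],[0.1,-2.0,0,0],[0.1,-1.1,0,0],[0,0,0,0]],
])

```text
t: 12.95
tool_pos: [0.5506, 0.2334, 0.3649]
orientation: [-3.139, 0.106, 0.0]
force: [0.0, -0.9, -1.0]
opening: 0.038
```

>>> carry_out([
  [[0,0,1.5,0],[0,0,2,0],[0,0,2,0],[0,0,2,0],[0,0,2,0],[0,0,2,0],[0,0,1.5,0],[0,0,0,0],[0,0,0,0],[0,0,0,0]],
])

```text
t: 13.78
tool_pos: [0.5516, 0.2305, 0.2363]
orientation: [-3.139, 0.111, -0.003]
force: [-0.2, -0.6, 0.0]
opening: 0.0375
```

Run:
```python
from h import *
st=where(); print(100*loc([.5944,.2218,.096])-100*loc(st['tool_pos']))
im,p=snap('side','pics/side11.png')
cv2.imwrite('pics/side11a.png',cv2.resize(im[30:230,100:360,::-1],None,fx=3,fy=3,interpolation=cv2.INTER_CUBIC))
im,p=snap('wrist','pics/wrist11.png')
im,p=snap('top','pics/top11.png')
cv2.imwrite('pics/top11a.png',cv2.resize(im[100:300,70:330,::-1],None,fx=3,fy=3,interpolation=cv2.INTER_CUBIC))
```

```text
t 13.7833 loc cm [ -3.12 -42.44  23.63] ang off deg [0.08 0.1 ] F [-0.2  -0.55  0.05] open 0.0375 pos [0.5516 0.2305 0.2363]
[  4.33427775   0.56098283 -14.03393329]
```

View pics/side11a.png

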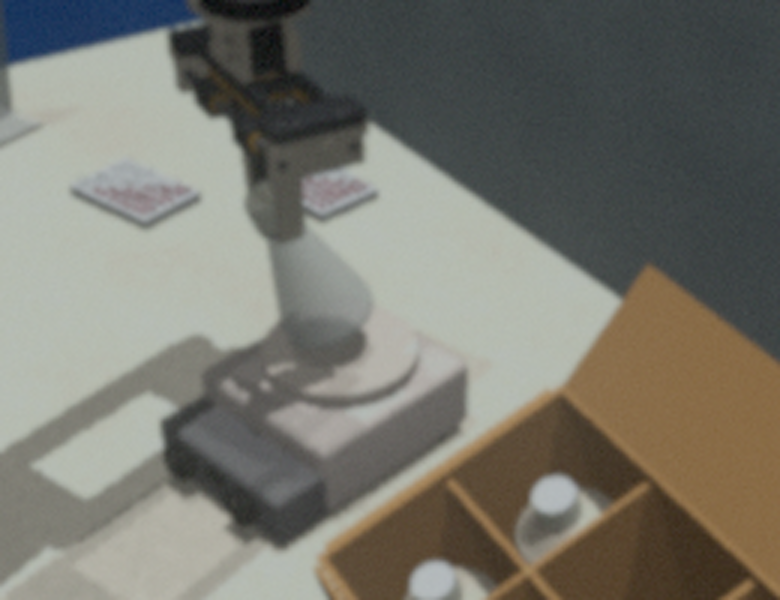

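View pics/wrist11.png

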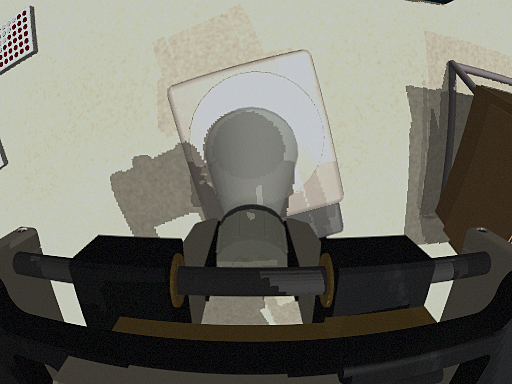

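View pics/top11a.png

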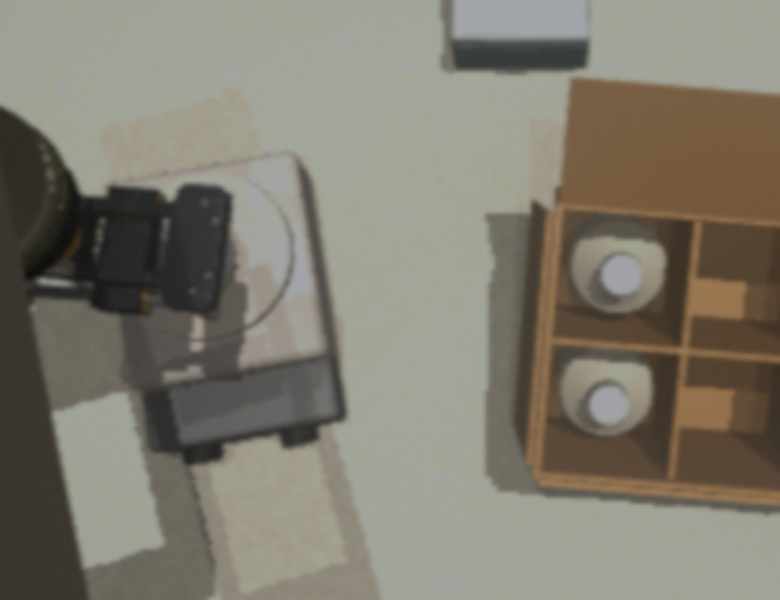

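>>> carry_out([
  [[0,0.3,0.5,0],[0,0.25,0.4,0],[0,0,0.3,0],[0,0,0.2,0],[0,0,0,0],[0,0,0,0]],
])

```text
t: 14.43
tool_pos: [0.5503, 0.2255, 0.2203]
orientation: [3.139, -0.11, -0.001]
force: [-0.4, -0.8, -1.1]
opening: 0.0375
```

Run:
```python
from h import *
for i in range(4):
  st=where();im,p=snap('side','pics/side12.png')
print(100*loc([.5944,.2218,.096])-100*loc(st['tool_pos']))
cv2.imwrite('pics/side12a.png',cv2.resize(im[80:180,150:270,::-1],None,fx=6,fy=6,interpolation=cv2.INTER_CUBIC))
```

```text
t 14.4333 loc cm [ -3.2  -41.92  22.03] ang off deg [0.12 0.04] F [-0.45 -0.85 -1.07] open 0.0375 pos [0.5503 0.2255 0.2203]
t 14.4833 loc cm [ -3.19 -41.93  22.06] ang off deg [0.12 0.01] F [-0.62  0.66 -0.9 ] open 0.0374 pos [0.5505 0.2255 0.2206]
t 14.5333 loc cm [ -3.18 -41.94  22.07] ang off deg [0.12 0.01] F [ 0.34  0.39 -0.05] open 0.0378 pos [0.5506 0.2256 0.2207]
t 14.5833 loc cm [ -3.18 -41.94  22.08] ang off deg [0.12 0.02] F [ 0.16  0.13 -0.58] open 0.0376 pos [0.5506 0.2256 0.2208]
[  4.39318795   0.06193641 -12.48232152]
```

View pics/side12a.png

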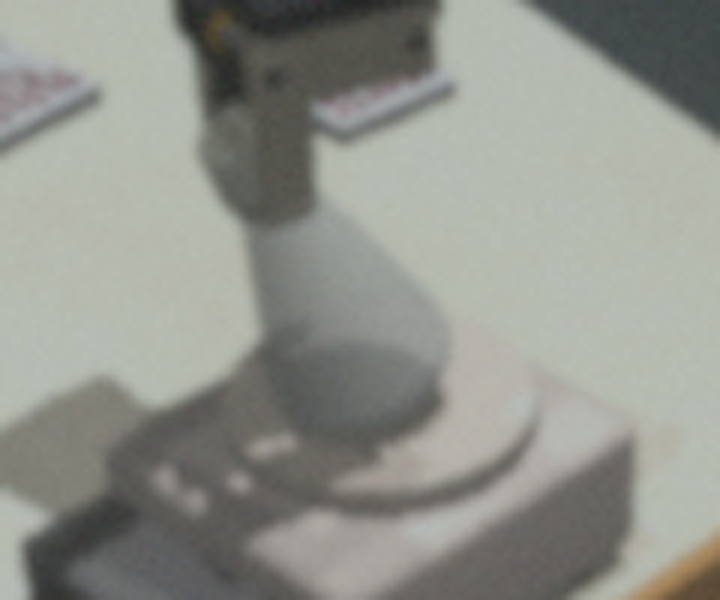

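>>> carry_out([
  [[0,0,0.1,0],[0,0,0.1,0],[0,0,0,0]],
], grip_force=8)

```text
t: 14.88
tool_pos: [0.5506, 0.2256, 0.2187]
orientation: [-3.14, 0.11, -0.0]
force: [0.5, -0.9, -0.1]
opening: 0.0382
```

>>> carry_out([
  [[0,0,0.1,0],[0,0,0.1,0],[0,0,0,0]],
])

```text
t: 15.13
tool_pos: [0.5514, 0.2258, 0.2183]
orientation: [-3.139, 0.11, -0.004]
force: [-0.5, -0.3, 6.1]
opening: 0.0377
```

>>> carry_out([
  [[0,0,-0.1,0],[0.27,0,0,0],[0.28,0,0,0],[0.27,0,0.01,0],[0.28,0,0.01,0],[0.27,0,0.02,0],[0.28,0,0.02,0],[0.27,0,0.03,0],[0.28,0,0.04,0],[0,0,0,0]],
], grip_force=5)

```text
t: 15.97
tool_pos: [0.5729, 0.2238, 0.216]
orientation: [3.14, -0.11, -0.0]
force: [0.5, -0.5, 1.6]
opening: 0.0376
```

Run:
```python
from h import *
for i in range(2):
  st=where();im,p=snap('side','pics/side13.png')
print(100*loc([.5944,.2218,.096])-100*loc(st['tool_pos']))
cv2.imwrite('pics/side13a.png',cv2.resize(im[80:180,150:270,::-1],None,fx=6,fy=6,interpolation=cv2.INTER_CUBIC))
```

```text
t 15.9667 loc cm [ -0.94 -41.92  21.6 ] ang off deg [0.1  0.01] F [ 0.49 -0.51  1.64] open 0.0376 pos [0.5729 0.2238 0.216 ]
t 16.0167 loc cm [ -0.96 -41.93  21.61] ang off deg [0.11 0.01] F [0.65 0.46 2.54] open 0.0379 pos [0.5727 0.2239 0.2161]
[  2.17879732   0.05003793 -12.00756221]
```

View pics/side13a.png

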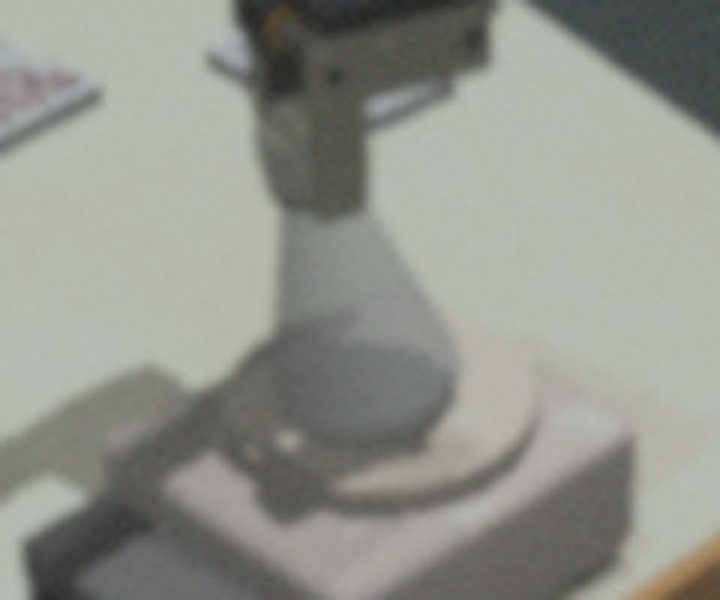

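>>> carry_out([
  [[0.27,0,0.03,0],[0.27,0,0.04,0],[0.27,0,0.05,0],[0.27,0,0.06,0],[0.27,0,0.06,0],[0.27,0,0.07,0],[0.27,0,0.07,0],[0.27,0,0.08,0],[0,0,0,0],[0,0,0,0]],
])

```text
t: 16.9
tool_pos: [0.5941, 0.2223, 0.2115]
orientation: [3.14, -0.11, -0.0]
force: [0.1, -0.0, -0.7]
opening: 0.0379
```

Run:
```python
from h import *
for i in range(2):
  st=where();im,p=snap('side','pics/side14.png')
print(100*loc([.5944,.2218,.096])-100*loc(st['tool_pos']))
cv2.imwrite('pics/side14a.png',cv2.resize(im[80:180,150:270,::-1],None,fx=6,fy=6,interpolation=cv2.INTER_CUBIC))
im,p=snap('wrist','pics/wrist14.png')
```

```text
t 16.9 loc cm [  1.18 -41.93  21.15] ang off deg [0.11 0.02] F [ 0.14 -0.04 -0.71] open 0.0379 pos [0.5941 0.2223 0.2115]
t 16.95 loc cm [  1.18 -41.93  21.15] ang off deg [0.11 0.02] F [ 0.27 -0.96 -0.77] open 0.0376 pos [0.594  0.2223 0.2115]
[  0.04111798   0.05006782 -11.55095762]
```

View pics/side14a.png

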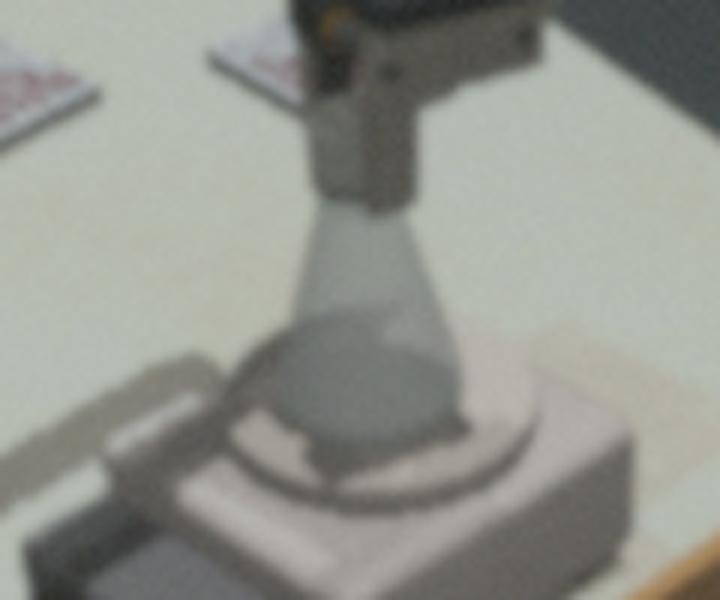

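View pics/wrist14.png

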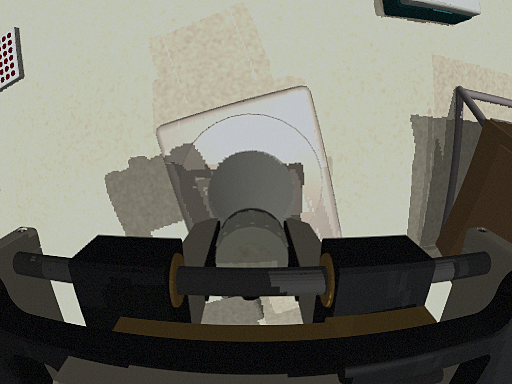

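>>> carry_out([
  [[0,0,0.05,0],[0,0,0.05,0],[0,0,0,0]],
], grip_force=3)

```text
t: 17.3
tool_pos: [0.5942, 0.2225, 0.2114]
orientation: [-3.139, 0.11, -0.001]
force: [-1.8, -0.5, 3.6]
opening: 0.0377
```

>>> carry_out([
  [[0,0,0,0],[0,0,0,0],[0,0,0,0],[0,0,0,0],[0,0,0,0],[0,0,0,0]],
], claw=6.0)

```text
t: 17.8
tool_pos: [0.594, 0.2224, 0.2106]
orientation: [3.14, -0.11, -0.0]
force: [-0.3, 0.2, -0.5]
opening: 0.0597
```

>>> carry_out([
  [[0,0,-0.6,0],[0,0,-1,0],[0,0,-1.5,0],[0,0,-2,0],[0,0,-2,0],[0,0,-2,0],[0,0,-2,0],[0,0,-2,0],[-3,0,0,0],[-4,0,0,0],[-4,0,0,0],[-4,0,0,0],[-4,0,0,0],[-3,0,0,0],[0,0,0,0],[0,0,0,0]],
])

```text
t: 19.13
tool_pos: [0.3739, 0.2382, 0.3437]
orientation: [-3.138, 0.107, -0.005]
force: [-0.1, 0.6, 0.2]
opening: 0.0601
```

Run:
```python
from h import *
st=where();im,p=snap('side','pics/side15.png')
cv2.imwrite('pics/side15a.png',cv2.resize(im[60:180,150:290,::-1],None,fx=5,fy=5,interpolation=cv2.INTER_CUBIC))
im,p=snap('top','pics/top15.png')
cv2.imwrite('pics/top15a.png',cv2.resize(im[130:270,90:230,::-1],None,fx=4.2,fy=4.2,interpolation=cv2.INTER_CUBIC))
```

```text
t 19.1333 loc cm [-20.9  -41.93  34.37] ang off deg [0.22 0.21] F [-0.1   0.59  0.23] open 0.0601 pos [0.3739 0.2382 0.3437]
```

View pics/side15a.png

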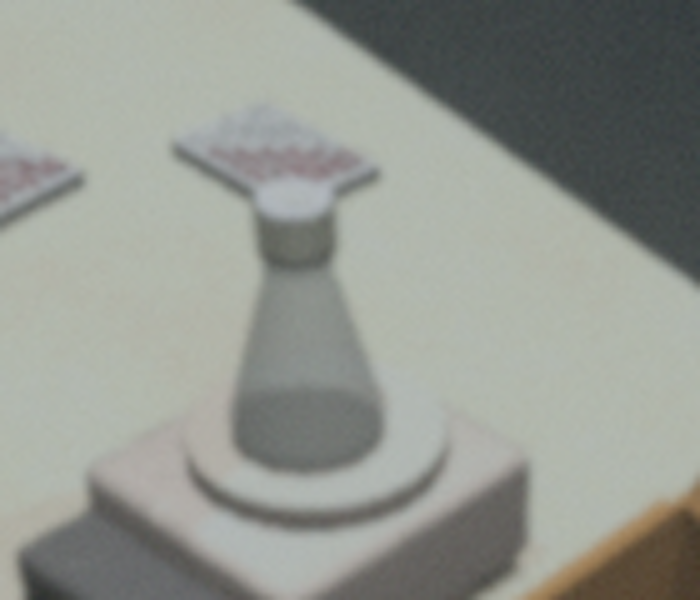

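View pics/top15a.png

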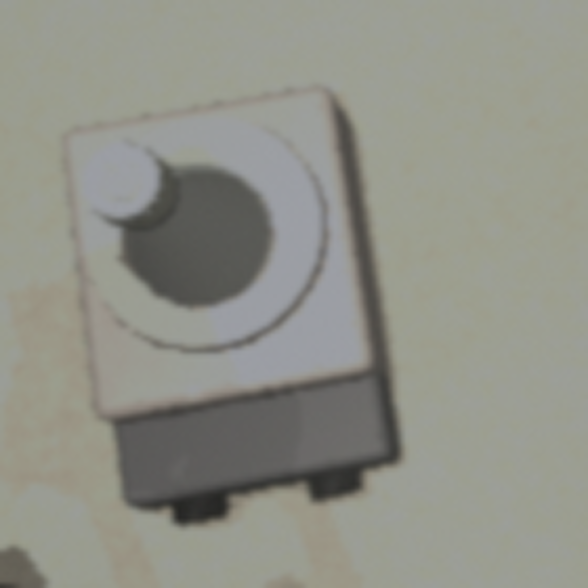

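View pics/top15.png

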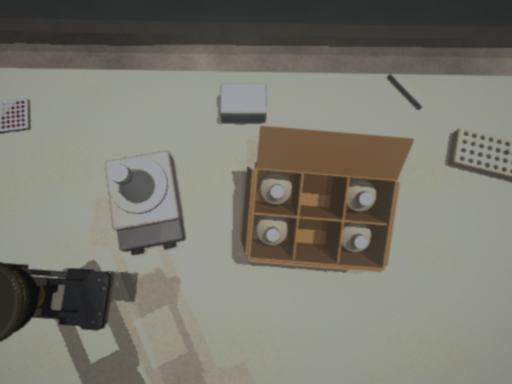

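Run:
```python
from h import *
p=np.load('pics/top15.png.npz');q=np.load('pics/side15.png.npz')
def z(p,uv,h):
    o,d=ray(p,uv); return o+d*(h-o[2])/d[2]
print('foot top',z(p,(137.1,186.2),.097),'cap',z(p,(119.3,173.1),.230),'plate proj',proj(p,np.array([.5944,.2218,.096])))
print('foot side',z(q,(150+308/5,60+431/5),.097),'cap',z(q,(150+295/5,60+199/5),.230),'plate side',z(q,(150+316/5,60+442/5),.096))
```

```text
foot top [0.59084806 0.22509431 0.097     ] cap [0.58948105 0.22112573 0.23      ] plate proj [[138.71513949 184.83454779]]
foot side [0.59061362 0.22031241 0.097     ] cap [0.59148416 0.21994549 0.23      ] plate side [0.58970391 0.21111152 0.096     ]
```

Run:
```python
from h import *
where(); print(robot.close_job())
```

```text
t 19.2333 loc cm [-20.76 -41.9   34.28] ang off deg [0.12 0.11] F [-0.93  0.63  0.12] open 0.0604 pos [0.3752 0.2379 0.3428]
the job is handed in; nothing more can be done
None
```

The flask is standing upright and released near the middle of the stirrer plate, and I handed the job in at 19.2 s. The hand-in reports no verdict, so what follows is from my own last checks.

**What I did:**
- I folded the flap back with the closed fingers until the push met resistance (about 10 N), which I took to be its stop.
- I gripped the flask by its cap in the rear middle cell. The grip opening was 38 mm, matching the cap.
- I drew it out along the cell with about 17 cm of travel and set its low edge on the plate. I then swung it upright and let go.

**Last checks:**
- **Position:** both cameras put the flask within about 5 mm of the plate centre I measured at the start (limit 20 mm).
- **Tilt:** foot and cap centres line up to about 0.03 rad or better (limit 0.06).
- **Flap, bottles and arm:** the last top picture shows the flap still folded back, all four bottles in their cells, and the arm clear of everything.

**One disagreement:** reading the plate's centre again by eye from the side picture gave a point about 11 mm away in y. I trusted the first measurement because it agreed with the housing outline. On the side reading the flask would be about 9 mm off from the side camera and about 14 mm from the top camera, still inside the limit.

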